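Gauge the gap of the slab clamp with the taper blade

TASK

Draw the taper gauge straight up out of the tool rack and slide its blade down between the two upright steel plates of the slab clamp, upright and centred along the plates, until it touches both plates and drags snugly: the sprung plate should just give, by about a millimetre, and must not be forced wide open. Finish while still holding the gauge in the gripper at that depth so that it can be read; do not let go, and leave the other tools and everything on the table where they are.

Things in the scene. Friction and masses are not known exactly. Their poses are not given: they have to be found in the camera images.
- gauge: taper gauge hanging in any of the rack's three slots: flat black handle 14 mm thick (x), 50 wide (y), 60 tall (grip it across the 14); below it a steel blade 26 mm wide (y), 95 long, a symmetrical wedge: 2.5 mm thick at the tip, 1 mm more per 10 mm upwards, 12 at the handle. Origin: centre of the handle's underside (shoulder); z up, blade to -z. 0.18 kg
- gauge_grip (a point): point in the middle of the gauge's handle, 40 mm above the shoulder and 20 mm below the handle's top
- gauge_tip (a point): centre of the blade's tip, 95 mm below the shoulder
- rack: fixed grey tool rack: plate 70 mm (x) by 250 (y), its top 110 mm above the table, with three slots 16 (x) by 30 (y) mm at y = -78, 0, 78 mm; tools rest on their shoulders with blades hanging through, so each comes straight up (the gauge is clear after 95 mm). Origin on the table under its centre
- clamp: fixed slab clamp: aluminium base 240 x 100 x 15 mm with a rigid upright steel plate 70 mm wide (y), 10 thick, top edge 115 mm above the table. Origin on the table under the middle of that plate's inner face; x points square from the rigid plate to the sprung plate; y along the plates. Gap floor 15 mm above the table, deeper than the gauge goes
- fixed_edge (a point): middle of the top edge of the rigid plate's inner face, 115 mm above the table
- sprung_edge (a point): middle of the top edge of the sprung plate's inner face, 115 mm above the table. Its distance from point fixed_edge is the gap: 5.5 to 9.5 mm, different each time, so the blade starts to drag 30 to 70 mm below the plates' top
- carriage: grey carriage block (35 mm along x, 94 wide, 72 mm high) on the clamp's base that carries, on springs, the sprung upright steel plate (70 mm wide, 8 thick), parallel to the rigid plate and facing it. Origin on the table under the middle of the sprung plate's inner face at rest; axes as the clamp's
- sprung (a joint): how far the sprung plate has been pushed back, m: 0 at rest, at most 0.008. It gives at about 2 N and then 2 N more for every millimetre
- scraper: flat scraper with a round turned wooden handle 70 mm tall and 26 mm across, hanging in another slot of the rack (shoulder height 110 mm, like the gauge); origin at the handle's underside; leave it in place
- brush: flat brush with a round pale wooden handle 85 mm tall, 25 mm across at its foot, hanging in another slot of the rack; origin at the handle's underside; leave it in place
- wash_bottle: white wash bottle, 64 mm across, 160 mm tall, standing at the far side of the table; origin at its foot; leave it in place
- blower_big: large teal rubber-bulb blower, 68 mm across, 119 mm tall; origin at its foot; leave it in place
- blower_small: small teal bulb blower, 43 mm across, 75 mm tall; origin at its foot; leave it in place
- glue_bottle: small brown jar, 44 mm across, 75 mm tall, standing between the rack and the clamp; origin at its foot; leave it in place
- pail: small metal pail, 90 mm across, 85 mm tall; origin at its foot; leave it in place
- bone_chip: brown bone fragment, 50 x 34 x 18 mm, lying on the table; origin under its centre; leave it in place
Mind the look-alikes: they are no part of the job. Leave any green or pink look-alike of the gauge alone.

How it is judged:
On the way, in this order (a step that is already met when the one before it is completed fails the run):
1. the gauge is drawn out of the rack in the gripper (height (world z) of gauge_tip above 0.112 m and contact force between gauge and the fingers above 2 N), for 0.1 s.
2. the blade is snug between the two plates, held (value of joint sprung between 0.0003 and 0.0032 m and contact force between gauge and clamp above 0.5 N and contact force between gauge and carriage above 0.5 N and contact force between gauge and the fingers above 2 N and z of gauge_tip in the frame of clamp below 0.098 m and y of gauge_tip in the frame of clamp between -0.022 and 0.022 m and x of gauge_tip in the frame of clamp between 0 and 0.016 m and angle between gauge's own z axis and vertical below 0.12 rad and angle between the y axis of gauge and the y axis of clamp, either way round below 0.15 rad and linear speed of gauge below 0.02 m/s and contact force between gauge and rack below 0.05 N), for 0.3 s.
At the end, for the whole second after the job is handed in: Gauge still in the fingers, at rest, upright (0.12 rad), parallel to the plates (0.15 rad); tip at least 17 mm below the plates' top and within 22 mm of their middle; pressing on both plates (over 0.5 N each), the sprung plate pushed back 0.3 to 3.2 mm (all of step 2); the arm keeps its last pose, push and grip.
It fails at once if the sprung plate is forced open by more than 5 mm (value of joint sprung above 0.005 m).
It fails at once if the blade is jammed hard against a plate (over 40 N) (contact force between gauge and clamp above 40 N or contact force between gauge and carriage above 40 N).
It fails at once if another tool or object is disturbed (moved more than 25 mm) (distance of any of scraper, brush, wash_bottle, blower_big, blower_small, glue_bottle, pail, bone_chip from where it was at the start of the episode above 0.025 m).
It also fails if it takes over 45 s, if anything falls off the work surface, if the arm or the gripper's body presses on something with over 40 N, if the wrist force passes 120 N, or if a joint passes its speed limit or range.

ROBOT

A 6-joint arm with a two-finger parallel gripper is mounted at the origin on the work surface. World frame = base frame: x ahead of the robot, y to its left, z up, the work surface at z = 0. Lengths are in m, angles in rad, forces in N, time in s.
With the tool pointing down it reaches from about 0.275 to 0.775 m from the base axis. Payload 14.6 kg.
Tool frame: the origin (TCP) lies on the centre line of the jaws, within the pads' length; the fingertips stand 25 mm ahead of it and the grasp point (between the pads) lies 6 mm ahead of it; z points along the fingers, y is the direction in which the jaws open and shut (so a half turn about z gives the same grasp; the last joint's range is limited). The gripper opens to 85 mm and grips with 20 to 120 N. Pads are 22 mm wide; open, the fingers measure 114 mm over their backs; the gripper's body (76 mm by 85 mm) begins 54 mm behind the grasp point. The pads swing forward as they close: fully open they stand 13 mm farther back than shut.
Start: joints at [-1.439, 0.263, -0.048, 1.259, 0, 1.415], TCP at [0.149, -0.504, 0.256] pointing down, gripper open.
Joint ranges: [-2.65, 2.65], [-0.89, 1.7], [-1.18, 1.37], [-2.13, 2.11], [-1.35, 1.29], [-3.14, 3.14]. Speed limits (rad/s): [1.89, 1.89, 2.57, 2.79, 3.14, 3.14].

INTERFACE

Orientations are given as [roll, pitch, yaw] about the fixed x, y, z axes, in that order (R = Rz(yaw) Ry(pitch) Rx(roll)).
In Python, from cell import movep, move_linear, move_joints, open_gripper, grab, dwell, solve_ik, read_camera, camera_info, PlanningError, sign_off, get_t, get_qpos, get_dq, get_tau, get_position, get_tcp_rot, get_force, get_ft_torque, get_finger_gap gives the robot as it stands. Calls block until the motion is done:
- movep(position, orientation): joint-space move of the TCP to a pose.
- move_linear(position, orientation=None, velocity=0.15): straight line of the TCP; orientation=None keeps the orientation; velocity is the mean speed in m/s.
- move_joints(angles): joint-space move.
- open_gripper() and grab(): open the fingers fully, or close them until they stop; the grip force is fixed at half the most.
- dwell(seconds).
- solve_ik(position, orientation): joint angles nearest the present ones, or None.
- read_camera(name): name is "scene" or "top" or "wrist"; returns the picture (420x560x3 uint8, red, green, blue); there is no depth.
- camera_info(name): a dict with "vertical_fov" (degrees; the focal length in pixels is half the picture's height over the tangent of half this angle, whatever the lens; pixels are square), "cx", "cy" (the principal point, pixels), "k1" (the pictures are not rectified: a ray, as slopes to the right and down, at radius r is drawn at 1 + k1 r^2 times it, then the intrinsics apply), "xyz" and "rotation" of the camera in the world. Camera axes: x right, y down, z forward; pixel columns grow to the right and rows downward; lengths in m; the calibration is good to about 2 mm. A picture is of the moment at which its call begins: read the wrist's pose just before it. camera_info takes no time and is no camera call; for the wrist camera it gives the pose at the moment of the call.
A pose or a line that the arm cannot do raises PlanningError and nothing moves.
- sign_off(): hands the job in, once; it reports no verdict.
Readings, each from a call of its own:
- get_t(): time.
- get_qpos(): joint angles.
- get_dq(): joint speeds.
- get_tau(): joint torques, N m.
- get_position(): TCP position.
- get_tcp_rot(): TCP orientation.
- get_force(): force on the tool from outside, world axes, zero at the start.
- get_ft_torque(): the same for the moment, N m.
- get_finger_gap(): opening from 0.0 (shut) to 1.0 (fully open).
Only numpy, scipy, OpenCV 4.12 (cv2) and the standard library are available. Lean on these libraries where they do the work, as an engineer would, in place of code of your own. Each camera call takes 0.05 s, during which the arm holds its last target. There are 200 camera calls.

## Working session

There is one attempt and no reset: what is moved stays moved. The work goes in short steps, each a Python script; the robot and the scene stay as the last script left them, time stands still between calls to the robot, and variables do not carry over. Pictures are saved under pics/ and viewed, about 8 in all and at most 12, crops included, and the job is handed in when it is done.

```bash
mkdir -p pics
cat > h.py <<'E'
import numpy as np, cv2
from cell import *
def snap(name,fn):
    ci=camera_info(name); im=read_camera(name); cv2.imwrite('pics/'+fn,im[:,:,::-1]); return im,ci
def cam(ci):
    f=210/np.tan(np.radians(ci['vertical_fov'])/2)
    K=np.array([[f,0,ci['cx']],[0,f,ci['cy']],[0,0,1]]); D=np.array([ci['k1'],0,0,0.])
    return K,D,np.array(ci['xyz']),np.array(ci['rotation'])
def ray(ci,uv):
    K,D,o,R=cam(ci); p=cv2.undistortPoints(np.array([[uv]],float),K,D)[0,0]
    d=R@np.array([p[0],p[1],1]); return o,d/np.linalg.norm(d)
def onz(ci,uv,z):
    o,d=ray(ci,uv); return o+d*(z-o[2])/d[2]
def proj(ci,P):
    K,D,o,R=cam(ci); q=R.T@(np.array(P)-o)
    return cv2.projectPoints(q.reshape(1,3),np.zeros(3),np.zeros(3),K,D)[0][0,0]
E
python3 - <<'E'
from h import *
for n in('scene','top'):
    im,ci=snap(n,n+'1.png'); print(n,ci)
print(camera_info('wrist'),get_t(),get_force(),get_tcp_rot(),get_finger_gap())
E
```

```text
scene {'vertical_fov': 51.92851222612417, 'cx': 283.18168078895025, 'cy': 208.2520303331922, 'k1': -0.03825372180206087, 'xyz': array([1.29198033, 0.19896404, 0.63542769]), 'rotation': array([-2.1702177 , -0.0174923 ,  1.70539378])}
top {'vertical_fov': 49.95815877489122, 'cx': 275.8907640110385, 'cy': 212.2331988328626, 'k1': 0.04788473122855158, 'xyz': array([0.36318955, 0.09348955, 1.28288185]), 'rotation': array([-3.00099736, -0.01057936, -1.5827155 ])}
{'vertical_fov': 69.60240624084125, 'cx': 278.88360976925316, 'cy': 215.76495586363436, 'k1': -0.03391560856634598, 'xyz': array([ 0.21689726, -0.48264318,  0.37418954]), 'rotation': array([ 2.85517817e+00,  1.42084756e-03, -1.28348182e+00])} 0.1 [-0.05568795  0.05169853 -0.18659183] [-3.14066280e+00 -1.18764683e-04  2.86829351e-01] 1.002399742542159
```

View pics/top1.png

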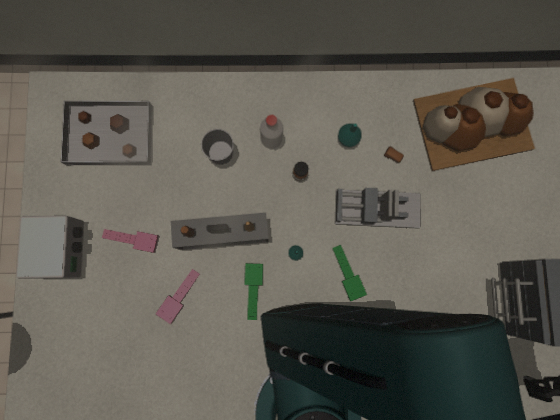

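View pics/scene1.png

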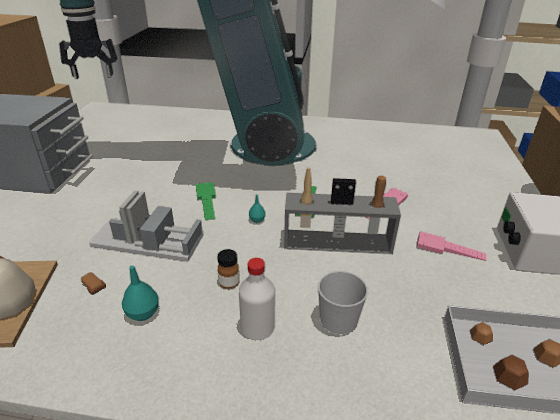

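The gauge is the black handle in the middle slot (scene ~(343,190), top ~(217,229)). The clamp is at top ~(378,208) and scene ~(145,225). Next I'll take close wrist views over both.

```bash
cat >> h.py <<'E'
from scipy.spatial.transform import Rotation as Rn
def cam(ci):
    f=210/np.tan(np.radians(ci['vertical_fov'])/2)
    K=np.array([[f,0,ci['cx']],[0,f,ci['cy']],[0,0,1]]); D=np.array([ci['k1'],0,0,0.])
    return K,D,np.array(ci['xyz']),Rn.from_euler('xyz',ci['rotation']).as_matrix()
E
python3 - <<'E'
from h import *
np.set_printoptions(precision=4,suppress=True)
ct=camera_info('top')
c=[onz(ct,p,.11) for p in [(171,221),(267,213),(270,240),(174,248)]]
print('rack',np.array(c)); r=np.mean(c,0)
b=[onz(ct,p,.015) for p in [(337,188),(420,192),(421,228),(336,223)]]
print('clamp',np.array(b)); b=np.mean(b,0); print(r,b)
# camera pose relative to the tool
cw=camera_info('wrist');_,_,o,R=cam(cw);T=Rn.from_euler('xyz',get_tcp_rot()).as_matrix()
print('cam in tool',T.T@(o-get_position()), (T.T@R))
for n,p in(('jar',(301,171)),('sblow',(296,253)),('bblow',(349,135))): print(n,onz(ct,p,.06))
yr=np.arctan2(c[0][1]-c[1][1],c[0][0]-c[1][0]); print('rack y dir',yr)
for yaw in (yr-np.pi,yr): print(yaw,solve_ik([r[0],r[1],.3],[np.pi,0,yaw]),solve_ik([b[0],b[1],.25],[np.pi,0,yaw]),get_qpos())
E
```

```text
rack [[0.5088 0.3529 0.11  ]
 [0.5272 0.1025 0.11  ]
 [0.4562 0.0953 0.11  ]
 [0.4384 0.3437 0.11  ]]
clamp [[ 0.6107 -0.0979  0.015 ]
 [ 0.5965 -0.3341  0.015 ]
 [ 0.4933 -0.3311  0.015 ]
 [ 0.5099 -0.092   0.015 ]]
[0.4826 0.2236 0.11  ] [ 0.5526 -0.2138  0.015 ]
cam in tool [ 0.0715 -0.0006 -0.1183] [[ 0.0005 -0.9592 -0.2826]
 [ 1.      0.0006 -0.0003]
 [ 0.0005 -0.2826  0.9592]]
jar [0.651  0.0074 0.06  ]
sblow [0.4242 0.0254 0.06  ]
bblow [ 0.7528 -0.1292  0.06  ]
rack y dir 1.6443229388553635
-1.4972697147344296 [ 0.2806  0.2664  0.0744  1.3788  0.     -1.3638] [-0.5066  0.3825  0.1137  1.3021  0.     -2.1509] [-1.4393  0.2635 -0.0488  1.2594 -0.      1.4155]
1.6443229388553635 [0.2806 0.2664 0.0744 1.3788 0.     1.7778] [-0.5066  0.3825  0.1137  1.3021  0.      0.9907] [-1.4393  0.2635 -0.0488  1.2594 -0.      1.4155]
```

Run:
```python
from h import *
movep([.555,-.21,.25],[np.pi,0,-.065])
a,ca=snap('wrist','wc.png')
movep([.483,.224,.30],[np.pi,0,1.644])
b,cb=snap('wrist','wr.png')
import pickle; pickle.dump((ca,cb),open('w.pkl','wb')); print(get_t(),get_position())
cv2.imwrite('pics/w2.png',np.vstack([a,b])[:,:,::-1][::1]) if 0 else None
```

```text
3.65 [0.48345038 0.22324567 0.29982057]
```

View pics/wc.png

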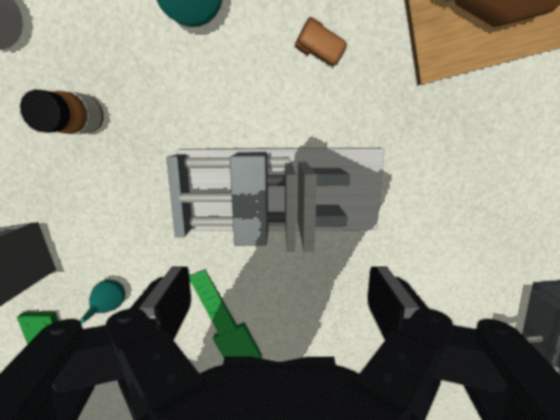

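View pics/wr.png

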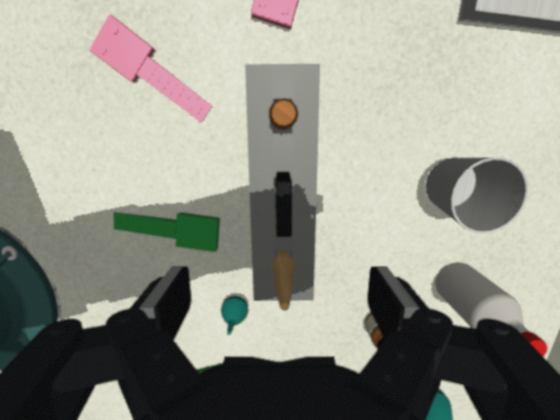

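Run:
```python
from h import *
import pickle; np.set_printoptions(precision=4,suppress=True)
ca,cb=pickle.load(open('w.pkl','rb'))
a=cv2.imread('pics/wc.png');b=cv2.imread('pics/wr.png')
g=cv2.cvtColor(b,6); m=(g[160:250,260:310]<38).astype(np.uint8)
n,l,s,_=cv2.connectedComponentsWithStats(m); k=1+np.argmax(s[1:,4]); print('handle bbox',s[k]+np.array([260,160,0,0,0]))
pts=np.argwhere(l==k)[:,::-1]+[260,160]
for r in range(170,240,6):
    c=pts[pts[:,1]==r,0]; 
    if len(c): print(r,c.min(),c.max())
c1=cv2.resize(a[140:260,225:345],None,fx=5,fy=5,interpolation=cv2.INTER_CUBIC)
c2=cv2.resize(b[160:250,262:307],None,fx=4,fy=6.667,interpolation=cv2.INTER_CUBIC)
c2=np.clip(c2.astype(float)*2.5,0,255).astype(np.uint8)
cv2.imwrite('pics/crop.png',np.hstack([c1,c2[:600]]) if c2.shape[0]>=600 else c1)
for r in (175,190,205,220,235,245): print(r,cv2.cvtColor(a,6)[r,280:322])
```

```text
handle bbox [276 173  16  64 868]
176 277 288
182 276 289
188 278 279
194 276 290
200 276 291
206 276 291
212 276 291
218 277 291
224 277 291
230 277 291
236 278 289
175 [69 69 68 63 58 62 76 87 94 94 94 94 94 94 95 98 97 84 68 57 56 54 57 62
 71 86 92 95 94 95 96 96 98 96 96 93 89 80 75 73 73 72]
190 [108 107 107 102  90  76  81  94 100 100 102 100 102 101 101 102  99  87
  70  57  54  55  56  64  80  93 100 100 100 102 100 101 100 101 101 102
 105 109 109 110 108 110]
205 [110 112 111 105  90  76  82  92  99 100 102 101 100 100 102 105 100  86
  66  56  55  55  58  65  84  96 100 101 101 100 100 101 101 101  98  89
  75  66  65  65  65  65]
220 [ 40  41  40  41  44  58  77  91  98  99 100  99 100 100 101 101  97  82
  65  57  56  57  59  71  86  97  99  99  99  99  99  99 100  98  95  88
  79  77  76  75  76  75]
235 [127 125 122 121 114 100  90  93  98  98  97  97  98  98 101 111 115 118
 118 110  89  69  64  75  88  94  98  97  97  97  98  98  98  99 106 112
 117 119 120 121 121 121]
245 [121 121 123 122 120 114 103  97  95  98  98  97  99  98 102 110 118 121
 122 123 119 111  94  86  92  98  97  98  98  99  97  99  98 103 111 120
 124 123 123 123 123 123]
```

View pics/crop.png

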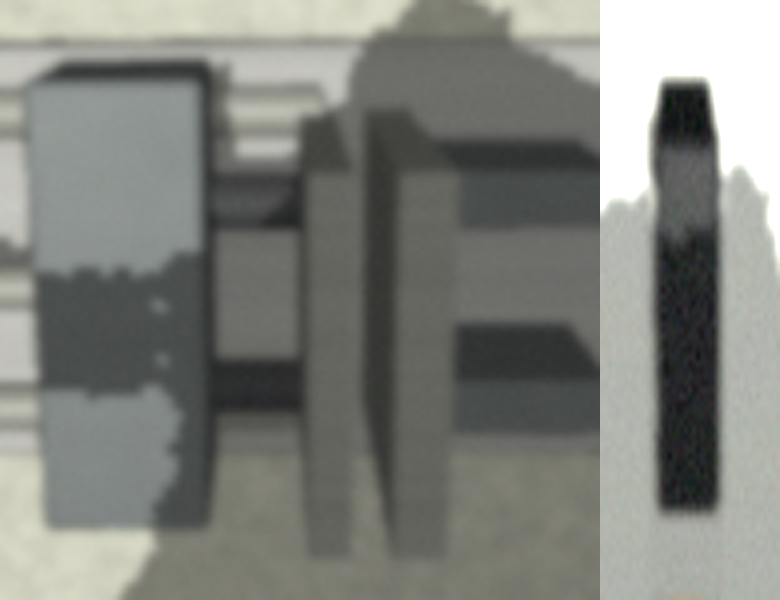

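Crop: sprung plate's inner top edge at wrist u≈294.8, rigid plate's at u≈304.0, top-face rows ≈173.6–251.2. The gauge handle's top face spans u≈276–291.5, rows ≈181–237.

Run:
```python
from h import *
import pickle; np.set_printoptions(precision=4,suppress=True)
ca,cb=pickle.load(open('w.pkl','rb'))
P=lambda u,v:onz(ca,(u,v),.115)
s0,s1,f0,f1=P(294.6,173.6),P(295,251.2),P(303.6,173.6),P(303.6,251.2)
print(s0,s1,f0,f1,'len',np.linalg.norm(s0-s1),np.linalg.norm(f0-f1))
x=(s0+s1-f0-f1)/2; d=(s0-s1+f0-f1)/2; print('gap',np.linalg.norm(x),'plate dir',np.arctan2(d[1],d[0]),'mid',(s0+s1+f0+f1)/4)
Q=lambda u,v:onz(cb,(u,v),.17)
for v in(181.5,200,218,237): print(v,Q(275.6,v),Q(291.8,v))
# rack edges in wrist view
for uv in((248,66),(319,66),(251,300),(313,300)): print('rack',onz(cb,uv,.11))
```

```text
[ 0.5873 -0.2256  0.115 ] [ 0.517  -0.2224  0.115 ] [ 0.5868 -0.2331  0.115 ] [ 0.5165 -0.2302  0.115 ] len 0.07041470462617795 0.07042875070913364
gap 0.007678941217190093 plate dir -0.043723470038058064 mid [ 0.5519 -0.2278  0.115 ]
181.5 [0.4781 0.252  0.17  ] [0.4915 0.253  0.17  ]
200 [0.4792 0.2363 0.17  ] [0.4928 0.2373 0.17  ]
218 [0.4803 0.2205 0.17  ] [0.4942 0.2215 0.17  ]
237 [0.4815 0.2032 0.17  ] [0.4956 0.2042 0.17  ]
rack [0.4449 0.3486 0.11  ]
rack [0.5111 0.3534 0.11  ]
rack [0.4592 0.101  0.11  ]
rack [0.531  0.1062 0.11  ]
```

Run:
```python
from h import *
np.set_printoptions(precision=4,suppress=True)
o=[np.pi,0,1.641]
print(solve_ik([.4866,.2286,.37],o),solve_ik([.552,-.228,.37],[np.pi,0,-.044]))
move_linear([.4866,.2286,.22],o,.15)
move_linear([.4866,.2286,.156],o,.08)
f0=get_force(); grab(); print('grab',get_finger_gap()*85,get_force(),f0)
move_linear([.4866,.2286,.18],None,.05); print(get_force())
move_linear([.4866,.2286,.37],None,.12); print(get_force(),get_finger_gap()*85)
movep([.552,-.228,.37],[np.pi,0,-.044])
move_linear([.552,-.228,.285],None,.12)
im,ci=snap('wrist','h1.png'); import pickle; pickle.dump((ci,get_position(),get_tcp_rot()),open('h1.pkl','wb'))
print(get_t(),get_position(),get_tcp_rot(),get_force(),get_finger_gap()*85)
cv2.imwrite('pics/h1c.png',cv2.resize(im[130:330,200:400],None,fx=3,fy=3,interpolation=cv2.INTER_CUBIC)[:,:,::-1])
```

```text
[0.2876 0.2821 0.2848 1.5735 0.     1.7882] [-0.5281  0.3992  0.4637  1.6353  0.      2.6575]
grab 13.143669273033575 [ 1.0487 -0.2433  3.1425] [-0.7563 -0.6525  0.2317]
[ 0.0763 -0.1837 -2.6739]
[ 0.4711 -0.0839 -1.7517] 13.653345634042713
10.9 [ 0.5523 -0.228   0.2859] [ 3.1411 -0.0012 -0.0437] [ 0.1754 -0.9581 -2.5127] 12.826134094891462
```

View pics/h1c.png

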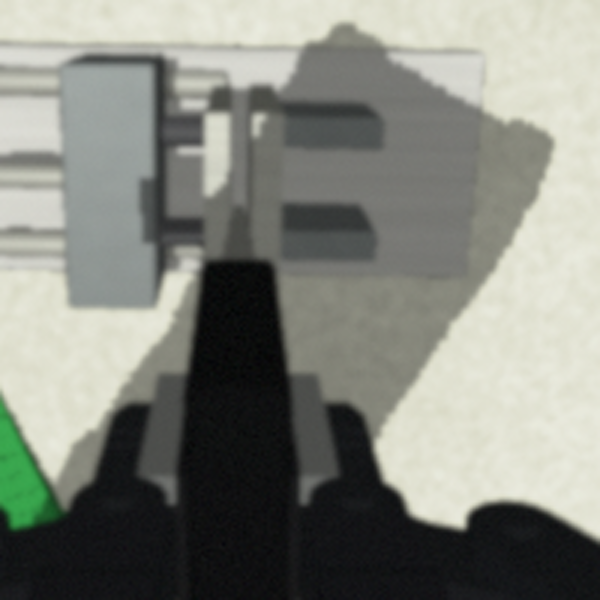

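Gauge is held. The blade runs from the handle at about crop (237,260) up towards the plate tops at about (240,95). I'll zoom in on the tip.

Run:
```python
from h import *
import pickle; np.set_printoptions(precision=4,suppress=True)
ci,p,r=pickle.load(open('h1.pkl','rb'))
a=cv2.imread('pics/h1.png')[150:222,250:310]
cv2.imwrite('pics/h1d.png',np.clip(cv2.resize(a,None,fx=10,fy=8,interpolation=cv2.INTER_CUBIC)*1.3,0,255))
T=Rn.from_euler('xyz',r).as_matrix()
for dx in(-.013,.013):
  for z in(.141,.121,.101,.081,.061,.046): print(dx,z,[proj(ci,p+T@[dx,t,z]) for t in(-(.00125+.05*(.141-z)),.00125+.05*(.141-z))])
for q in([.5873,-.2256,.115],[.517,-.2224,.115],[.5868,-.2331,.115],[.5165,-.2302,.115]): print(proj(ci,q))
```

```text
-0.013 0.141 [array([278.198 , 224.0592]), array([280.9703, 224.0612])]
-0.013 0.121 [array([276.9453, 231.4371]), array([282.313, 231.441])]
-0.013 0.101 [array([275.4878, 240.0216]), array([283.8752, 240.0276])]
-0.013 0.081 [array([273.7709, 250.1332]), array([285.7154, 250.1418])]
-0.013 0.061 [array([271.7192, 262.2159]), array([287.9141, 262.2275])]
-0.013 0.046 [array([269.8977, 272.9426]), array([289.8661, 272.9567])]
0.013 0.141 [array([278.1985, 195.8715]), array([281.0474, 195.8736])]
0.013 0.121 [array([276.9083, 201.2707]), array([282.4366, 201.2747])]
0.013 0.101 [array([275.3997, 207.5846]), array([284.061 , 207.5909])]
0.013 0.081 [array([273.6122, 215.0664]), array([285.9855, 215.0754])]
0.013 0.061 [array([271.461 , 224.0719]), array([288.3016, 224.084 ])]
0.013 0.046 [array([269.5369, 232.1277]), array([290.373 , 232.1427])]
[275.3589 166.7884]
[275.4173 236.2463]
[283.2439 166.9742]
[283.0935 236.3968][ WARN:0@0.796] global loadsave.cpp:1063 imwrite_ Unsupported depth image for selected encoder is fallbacked to CV_8U.
```

View pics/h1d.png

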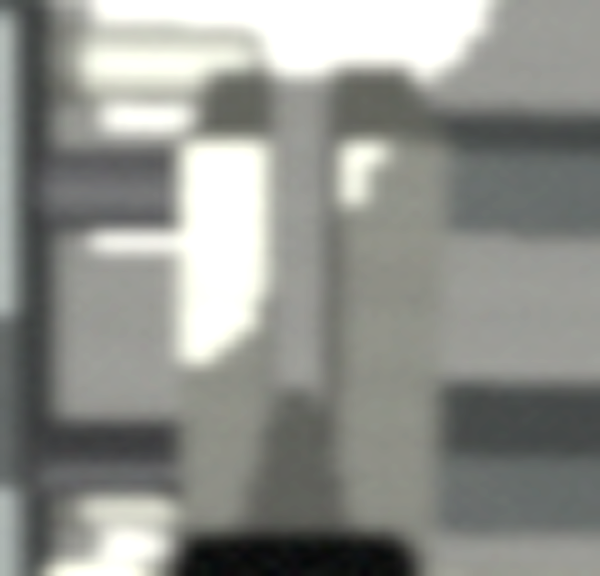

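Tip front edge at u≈279.25 (row ≈198.6). The gap rims are at u≈276.6 and 283.5, so its centre is ≈280.05. After scaling for depth I need about 0.6 mm towards −y. Next I'll descend in guarded steps.

```bash
cat >> h.py <<'E'
def F(n=10):
    s=[]
    for _ in range(n): dwell(.02); s.append(np.r_[get_force(),get_ft_torque()])
    return np.mean(s,0)
E
python3 - <<'E'
from h import *
np.set_printoptions(precision=2,suppress=True)
x,y=.553,-.2286
move_linear([x,y,.265],None,.08)
b=F(15); print(b,get_t()); np.save('b.npy',b)
z=.265
while z>.214:
    z-=.006 if z>.23 else .003
    move_linear([x,y,z],None,.04); d=F(6)-b; p=get_position()
    print(round(z,4),d,p*1000)
    if abs(d[1])>3 or d[2]>3 or abs(d[0])>3: break
print(get_t(),get_finger_gap()*85)
E
```

```text
[-0.12  0.04 -1.89  0.01  0.01 -0.  ] 11.55
0.259 [-0.01 -0.21  0.11 -0.01  0.    0.02] [ 552.99 -228.58  258.99]
0.253 [ 0.16  0.19  0.29 -0.02  0.01 -0.  ] [ 553.   -228.59  253.03]
0.247 [ 0.13  0.05  0.19 -0.01  0.   -0.01] [ 552.98 -228.58  247.  ]
0.241 [ 0.02 -0.29 -0.02  0.02 -0.03 -0.01] [ 552.97 -228.59  241.01]
0.235 [ 0.48  0.06  0.08 -0.03 -0.01  0.01] [ 553.  -228.6  235. ]
0.229 [ 0.07  0.13 -0.14 -0.01  0.    0.  ] [ 552.98 -228.6   229.02]
0.226 [-0.1  -0.04  0.13 -0.01 -0.01  0.02] [ 553.   -228.58  226.01]
0.223 [ 0.28 -0.2  -0.24 -0.01 -0.   -0.01] [ 553.   -228.61  223.  ]
0.22 [ 0.4  -0.18 -0.03 -0.    0.   -0.02] [ 552.99 -228.6   219.97]
0.217 [ 0.39 -0.29 -0.13  0.   -0.02 -0.02] [ 552.96 -228.6   216.97]
0.214 [-0.25  0.26  0.33  0.05 -0.02 -0.01] [ 552.97 -228.61  213.98]
15.7 13.317053521324523
```

Run:
```python
from h import *
np.set_printoptions(precision=2,suppress=True)
x,y=.553,-.2286; b=np.load('b.npy'); z=.214
while z>.196:
    z-=.0015
    move_linear([x,y,z],None,.03); d=F(8)-b; p=get_position()
    print(round(z,4),d,p*1000)
    if abs(d[1])>1.2 or d[2]>1.2: break
print(get_t(),get_finger_gap()*85)
```

```text
0.2125 [-0.17  0.5  -0.17  0.13 -0.   -0.  ] [ 552.96 -228.6   212.46]
0.211 [ 0.83  0.71 -0.73  0.23 -0.09 -0.  ] [ 552.98 -228.56  210.94]
0.2095 [ 0.97  0.97 -0.71  0.28 -0.26 -0.06] [ 553.01 -228.58  209.42]
0.208 [ 1.12  1.53  0.42  0.44 -0.31 -0.04] [ 553.04 -228.6   208.  ]
17.2333 13.418215002093428
```

Run:
```python
from h import *
np.set_printoptions(precision=2,suppress=True)
x,y,z=.553,-.2286,.208; b=np.load('b.npy')
for dy in(.0003,.0003): 
    y+=dy; move_linear([x,y,z],None,.02); d=F(8)-b; print('y',round(y*1000,2),d)
while z>.198:
    z-=.0015
    move_linear([x,y,z],None,.03); d=F(8)-b
    print(round(z,4),round(y*1000,2),d)
    if d[1]>.6 : y+=.0002
    if d[1]<-.6: y-=.0002
    if abs(d[1])>3 or d[2]>2: break
np.save('yz.npy',[y,z]);print(get_t(),get_finger_gap()*85,get_position()*1000)
snap('wrist','h2.png')
```

```text
y -228.3 [ 1.11  0.28 -0.52  0.07 -0.33 -0.04]
y -228.0 [ 1.23 -1.56 -1.03 -0.47 -0.28 -0.03]
0.2065 -228.0 [ 1.24 -2.07 -0.74 -0.61 -0.21 -0.03]
0.205 -228.2 [ 0.96 -1.43 -0.47 -0.37 -0.26 -0.04]
0.2035 -228.4 [ 1.11  0.23  0.37  0.12 -0.29 -0.07]
0.202 -228.4 [ 1.35  1.32  1.54  0.44 -0.33 -0.09]
0.2005 -228.2 [ 1.49  1.66  1.89  0.36 -0.39 -0.08]
0.199 -228.0 [ 1.21  1.    1.88  0.17 -0.35 -0.08]
0.1975 -227.8 [ 1.25 -0.34  1.6  -0.13 -0.32 -0.07]
20.6833 13.168485374307393 [ 553.   -227.89  197.4 ]
```

Run:
```python
from h import *
a=cv2.imread('pics/h2.png')
a=a[130:250,215:335]
cv2.imwrite('pics/h2d.png',np.clip(cv2.resize(a,None,fx=5,fy=5,interpolation=cv2.INTER_CUBIC).astype(float)*1.5,0,255).astype(np.uint8))
```

```text
(no output)
```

View pics/h2d.png

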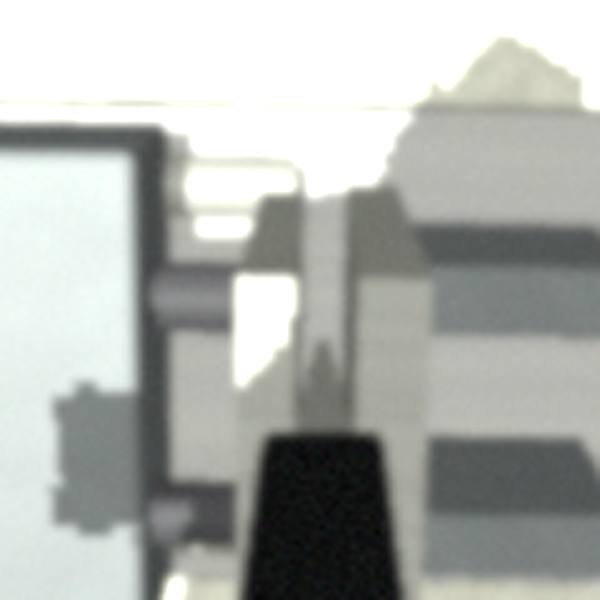

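The image shows the blade seated between the rims (crop u≈299 and 356), upright, with the gap about 0.7 mm wider than before. I'll go 2.5 mm deeper for margin and then recheck.

Run:
```python
from h import *
np.set_printoptions(precision=2,suppress=True)
b=np.load('b.npy'); y,z=-.2278,.1975
for k in range(2):
    z-=.00125; y+=.00007; move_linear([.553,y,z],None,.02); d=F(10)-b; print(round(z,5),round(y*1000,2),d)
for k in range(3):
    if abs(d[1])<.5: break
    y+=.00013*np.sign(d[1]); move_linear([.553,y,z],None,.02); d=F(12)-b; print('adj',round(y*1000,2),d)
dwell(.5); print(F(20)-b,get_t(),get_finger_gap()*85,get_position()*1000,get_tcp_rot())
im,_=snap('wrist','h3.png')
g=cv2.cvtColor(im,7)
for r in(186,190,194): print(r,g[r,258:306])
cv2.imwrite('pics/h3d.png',cv2.resize(im[130:250,215:335,::-1],None,fx=5,fy=5,interpolation=cv2.INTER_CUBIC))
```

```text
0.19625 -227.73 [ 1.12 -1.04  1.88 -0.28 -0.3  -0.07]
0.195 -227.66 [ 1.13 -1.47  1.85 -0.4  -0.25 -0.09]
adj -227.79 [ 1.47 -1.09  1.64 -0.23 -0.31 -0.07]
adj -227.92 [ 1.34  0.23  1.36  0.06 -0.34 -0.09]
[ 1.21  0.98  0.55  0.28 -0.32 -0.09] 23.3 13.292261343713829 [ 552.99 -227.9   194.99] [-3.14  0.   -0.04]
186 [ 77  80  92 124 159 180 186 187 187 186 185 182 182 180 172 148 117 108
 116 122 123 123 123 121 118 105  86  75  81  92  97  99 100  99  99  99
  99  99  99 100  98  98  95  93  89  89  87  88]
190 [ 95  97 112 150 189 211 217 217 218 218 218 217 217 216 205 174 132 114
 118 124 124 124 125 124 119 105  85  78  90 107 113 114 115 115 115 116
 115 115 115 114 115 115 112 104  94  90  88  88]
194 [ 76  79  98 141 184 208 215 216 216 215 215 216 213 206 182 144 112 107
 117 120 123 123 121 123 117 103  85  77  90 105 112 114 114 114 115 114
 114 113 114 114 114 113 110 102  94  87  86  88]
```

View pics/h3d.png

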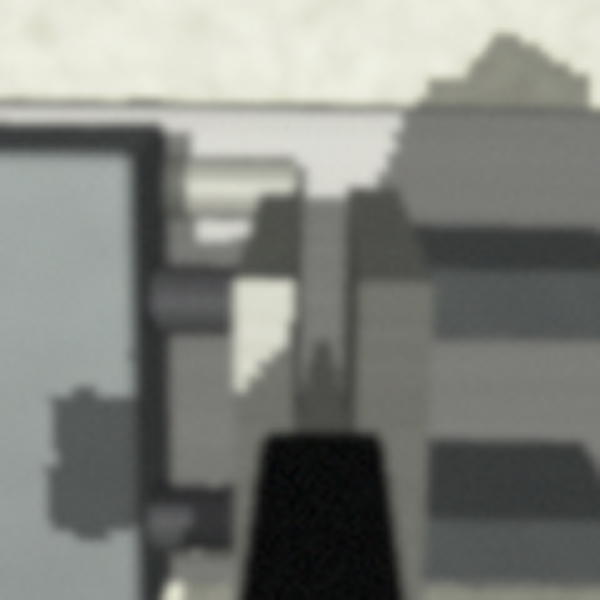

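Run:
```python
from h import *
np.set_printoptions(precision=2,suppress=True)
dwell(.6); print(F(15)-np.load('b.npy'),get_t(),get_finger_gap()*85); sign_off()
```

```text
[ 1.15  1.44  0.17  0.37 -0.32 -0.1 ] 24.2 13.460436943815177
the job is handed in; nothing more can be done
```

I drew the gauge straight up out of the rack's middle slot, slid it between the plates in small force-checked steps, and handed in at about 24 s with it still gripped. `sign_off` gave no verdict.

**Last checks:**
- **Depth and opening:** from the arm's position and the assumed grip point, the tip is about 61 mm below the plates' top. The blade is about 8.6 mm thick at the rim. The wrist picture puts the gap at roughly 8.7 mm now, against about 7.4 mm at rest, so the sprung plate has given an estimated 1.2–1.3 mm.
- **Gauge held and aligned:** the fingers still read about 13.5 mm on the 14 mm handle. The gripper points straight down and is turned to match the plates. The blade looks upright and near the plates' middle in the picture.
- **Other objects:** the other tools and objects were not touched on purpose, but I did not take a final picture to confirm they had not moved.

**What disagreed or stayed uncertain:**
- **Rest gap:** estimates ran from 6.7 to 7.7 mm, because one pixel is close to a millimetre. The contact forces pointed to about 7.35 mm.
- **Sideways force:** it drifted from +0.2 to +1.4 N towards the sprung plate while the arm held still, and the upward drag fell from about 1.4 to 0.2 N. I took this as the contact settling. The sideways reading means the rigid plate is pressing slightly harder than the sprung one.
- **Plate contact:** the force on each plate was inferred, not measured.

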